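# Inspect a glaze test tile under the loupe

### The arm

A 6-joint arm with a two-finger parallel gripper is mounted at the origin on the work surface. World frame = base frame: x ahead of the robot, y to its left, z up, the work surface at z = 0. Lengths are in m, angles in rad, forces in N, time in s.
With the tool pointing down it reaches from about 0.35 to 0.725 m from the base axis. Payload 4.3 kg.
Tool frame: the origin (TCP) lies midway between the tips of the shut fingers; the grasp point (between the pads) lies 19 mm behind it; x points along the fingers, y is the direction in which the jaws open and shut, and the axes are right-handed (so a half turn about x gives the same grasp; the last joint's range is limited). The gripper opens to 85 mm and grips with 20 to 120 N. Pads are 22 mm wide; open, the fingers measure 114 mm over their backs; the gripper's body (76 mm by 85 mm) begins 54 mm behind the grasp point. The pads swing forward as they close: fully open they stand 13 mm farther back than shut.
Start: joints at [-1.387, 0.377, 0.081, 1.274, 0, 1.46], TCP at [0.167, -0.55, 0.231] pointing down, gripper open.
Joint ranges: [-2.72, 2.72], [-0.84, 1.66], [-1.02, 1.22], [-1.77, 2.12], [-1.37, 1.28], [-3.14, 3.14]. Speed limits (rad/s): [2.57, 2.57, 3.14, 3.14, 3.14, 3.14].

### API

Orientations are given as a unit quaternion [w, x, y, z].
In Python, from workcell import r gives the robot as it stands. The module is installed in compiled form; this text tells all that it offers.
- The arm moves only by the tool drive_tool, never from a script. Its argument "plan" is one flat list of numbers, 4 for each row, row after row: the shift along the world's x, y, z in cm, then the turn about the world's z in rad. In form: [tx, ty, tz, yaw, tx, ty, tz, yaw, ...]. A call has 1 to 10 rows; each row is the pose to reach, as a shift and turn from the pose commanded when the call began; what a row does not reach only later rows make up. A row lasts 1/8 s, in which the tool goes at most 62.5 mm and 10.7 degrees, less where a joint would pass 70% of its speed; a pose out of reach is approached as far as the arm can. A call with a gripper value outside its range is refused whole. "gripper" is the closure, from 0 (fully open) to 1 (shut), set as the call begins (left out, the last holds). The fingers move at their own pace and stop on an object; "squeeze" is the grip in N (left out, the last holds). Time passes only in rows, so rows that repeat a pose let the fingers close. It gives the time, the measured TCP pose, the force and the opening at its end, in the units of the state.
- r.observe(): the state, without advancing time (a new reading comes with each control period).
- r.capture(name): name is "side" or "top" or "wrist"; returns a dict with "image" (480x640x3 uint8, red, green, blue), "depth" (480x640 float32, m along the optical axis (not along the pixel's ray), 0 where there is no reading), "intrinsics" (3x3 intrinsics, pixels), "world_from_camera" (4x4, takes a point from camera to world coordinates); the wrist camera has in their place "hand_eye" (4x4, takes a point from camera to tool coordinates, whose origin is the TCP and whose axes are the tool frame's). Camera axes: x right, y down, z forward; pixel columns grow to the right and rows downward; lengths in m; the calibration is good to about 2 mm. A picture is of the moment at which its call begins: read the wrist's pose just before it.
- r.close_job(): hands the job in, once; it reports no verdict.
The state is a dict: "clock": time; "qpos": joint angles; "dq": joint speeds; "joint_efforts": joint torques, N m; "tcp_pos": TCP position; "eef_rot": TCP orientation; "force": force on the tool from outside, world axes, zero at the start; "wrist_torque": the same for the moment, N m; "grip_width": finger opening in m.
Only numpy, scipy, OpenCV 4.12 (cv2) and the standard library are available. Lean on these libraries where they do the work, as an engineer would, in place of code of your own. Each camera call takes 0.05 s, during which the arm holds its last target.

### The job

Slide the blue carriage with the glaze test tile along its rails towards the post until you feel it come fully home against its stop. Then pick up the loupe by its white handle and hold it level, the centre of its lens straight above the brown spot on the tile and the lens at the height of the red collar on the post, not knocking the loupe against the stand or collar and leaving the cups, bowl and brush alone. Finish while still holding the loupe there, still and steady in the gripper: do not put it down.

Things in the scene. Friction and masses are not known exactly. Their poses are not given: they have to be found in the camera images.
- stand: grey inspection stand fixed to the table, base plate 170 x 270 x 12 mm reaching from -70 to +100 mm along its x and from -75 to +195 mm along its y. Origin on the table surface, 72 mm from the post; z up, +x from the origin towards the post, y along the two rails. The steel post (10 mm thick, top 177 mm above the table) stands at x = +72 mm, y = 0
- carriage (a joint): slide of the blue carriage (m): 0 at the stand's +y end, growing as it moves towards the stand's -y; starts between 0 and 0.05. A hard stop (the dark end block), to be felt, ends the travel with the tile beside the post, 40 to 110 mm beyond the start. About 2.5 N of friction, stays where left; 10 N tells the stop. The carriage is 90 mm wide, its top 30 mm above the table
- carriage_knob (a point): middle of the black knob on the carriage: 20 mm diameter, 14 mm tall, on a 14 mm steel stem, fixed upright on the carriage at the stand's +y side of the tile, 70 mm from the spot. This point is 63 mm above the table, the knob's top 70 mm above the table. Grip it from above, any yaw, or push it; axes as the stand's
- tile_mark (a point): brown spot, 9 mm across, at the centre of the sea-green glazed test tile (64 x 64 mm) on the carriage, on its top face, 38 mm above the table; it travels with the carriage; axes as the stand's
- collar_mark (a point): centre of the red collar on the post, at mid-height of the collar (26 mm diameter, 8 mm tall): its height above the table, 90 to 135 mm, is the height for the middle of the lens; axes as the stand's
- loupe: loupe, about 120 g, 196 mm long, lying level on its wooden rest. Origin in the underside of the white handle, at the place to grip it (near the centre of mass); z up through the lens, +x along the handle towards the lens. Handle and brass end: 16 mm wide (y), 16 mm tall (z 0 to 16 mm), from x = -72 to +50 mm; brass lens rim 68 mm diameter, 12 mm tall, centred at x = +90 mm, z = 8 mm
- loupe_lens (a point): centre of the loupe's lens, on its middle plane, 90 mm along the loupe's +x from the grip place and 8 mm above the handle's underside; axes as the loupe's
- rest: wooden loupe rest fixed to the table, base 210 x 75 x 10 mm; origin on the table below the loupe's origin, yaw as the loupe's at the start. It bears the lens rim on a 50 x 50 mm block and the handle's end on a narrow block (x -71 to -53 mm); between them (x -50 to +60 mm) the handle hangs free, its underside 35 mm above the table
- cup_a: white unfired cup, 76 mm wide, 85 mm tall, bystander; origin at the centre of its underside
- cup_b: white unfired cup, 76 mm wide, 85 mm tall, bystander; origin at the centre of its underside
- bowl: pink unfired bowl, 110 mm wide, 50 mm tall, bystander; origin at the centre of its underside
- brush: glaze brush lying on the table, 140 mm long, bystander; x along it towards the bristles
- collar: the red collar itself, fixed on the post; origin at its centre, the same point as collar_mark
Things that resemble listed ones, but are neither listed nor needed, are in the scene too. What is shaped like the loupe but black or turquoise is not meant. Leave any green or yellow look-alike of the rest alone.

How it is judged:
By the outcome, as a careful person would: the job done as asked, in the order asked, and still so for the second after the job is handed in, while the arm keeps its last pose, push and grip.
It also fails if it takes over 54 s, if anything falls off the work surface, if the arm or the gripper's body presses on something with over 40 N, if the wrist force passes 120 N, or if a joint passes its speed limit or range.

## Working session

There is one attempt and no reset: what is moved stays moved. The work goes in short steps, Python scripts to look and compute and a tool call to move; the robot and the scene stay as the last step left them, time stands still between calls to the robot, and variables do not carry over. Pictures are saved under pics/ and viewed, and the job is handed in when it is done.

Besides the shell and the picture viewer there is one more tool, called after "Request:" as a command line: name --argument value ..., lists and objects as JSON in quotes. drive_tool: Moves the arm, as the interface text tells. Its arguments: {"type":"object","properties":{"plan":{"type":"array","items":{"type":"number"}},"gripper":{"type":"number"},"squeeze":{"type":"number"}},"required":["plan"]}

```bash
mkdir -p pics; cat > h.py <<'E'
import numpy as np, cv2, pickle
from workcell import r
def cap(n):
    s=r.observe(); c=r.capture(n); c['state']=s
    return c
def save(n,img): cv2.imwrite('pics/'+n+'.png',img[:,:,::-1])
E
python3 - <<'E'
from h import *
s=r.observe(); print({k:np.round(v,3) for k,v in s.items()})
for n in('side','top'):
    c=cap(n); pickle.dump(c,open(n+'0.pkl','wb')); save(n+'0',c['image']); print(c['intrinsics'],c['world_from_camera'])
E
```

```text
{'clock': np.float64(0.0), 'qpos': array([-1.387,  0.378,  0.08 ,  1.274,  0.   ,  1.461]), 'dq': array([-0.001, -0.002,  0.001,  0.001,  0.001,  0.001]), 'joint_efforts': array([ 1.0000e-03, -4.6361e+01,  2.6987e+01,  2.1000e-02,  0.0000e+00,
       -0.0000e+00]), 'tcp_pos': array([ 0.166, -0.55 ,  0.23 ]), 'eef_rot': array([-0.103, -0.699, -0.104,  0.7  ]), 'force': array([ 0.909, -0.198, -0.349]), 'wrist_torque': array([-0.014,  0.086, -0.022]), 'grip_width': np.float64(0.085)}
[[500.64478258   0.         311.46867202]
 [  0.         500.64478258 241.54857725]
 [  0.           0.           1.        ]] [[-0.9950998  -0.05495468  0.08219715  0.43126758]
 [-0.09881773  0.58119196 -0.80774436  0.96713428]
 [-0.00338299 -0.81190879 -0.5837745   0.82939877]
 [ 0.          0.          0.          1.        ]]
[[454.63090058   0.         317.43358617]
 [  0.         454.63090058 233.10726274]
 [  0.           0.           1.        ]] [[-6.72459142e-03 -9.91574170e-01  1.29365550e-01  3.73329516e-01]
 [-9.99977117e-01  6.57251679e-03 -1.60243323e-03 -4.32660151e-02]
 [ 7.38674144e-04 -1.29373366e-01 -9.91595677e-01  1.29568931e+00]
 [ 0.00000000e+00  0.00000000e+00  0.00000000e+00  1.00000000e+00]]
```

View pics/side0.png

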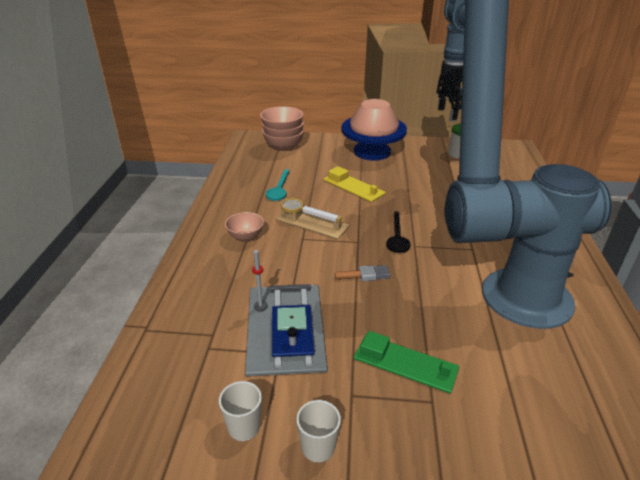

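View pics/top0.png

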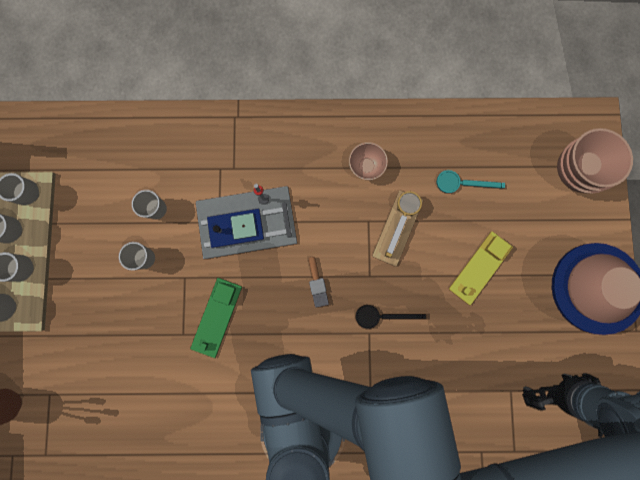

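The side view shows the stand at about (287,325) with its red collar at (257,269). The white-handled loupe is on the wooden rest at (315,215). In the top view the stand is at (247,222) and the loupe runs from (409,203) to (390,255).

Loupe candidates in the top view are white/brass at (400,228), turquoise at (470,183) and black at (390,316). Only the first has a white handle and sits on the wooden rest; the yellow and green rests are look-alikes. Next I'll confirm it in an enlarged crop.

```bash
python3 - <<'E'
from h import *
t=pickle.load(open('top0.pkl','rb'));s=pickle.load(open('side0.pkl','rb'))
a=cv2.resize(t['image'][165:275,180:310],None,fx=3,fy=3,interpolation=cv2.INTER_CUBIC)
b=cv2.resize(t['image'][165:275,350:480],None,fx=3,fy=3,interpolation=cv2.INTER_CUBIC)
save('crop1',np.hstack([a,b]))
a=cv2.resize(s['image'][240:380,230:340],None,fx=3.5,fy=3.5,interpolation=cv2.INTER_CUBIC)
b=cv2.resize(s['image'][150:290,260:370],None,fx=3.5,fy=3.5,interpolation=cv2.INTER_CUBIC)
save('crop2',np.hstack([a,b]))
E
```

```text
(no output)
```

View pics/crop1.png

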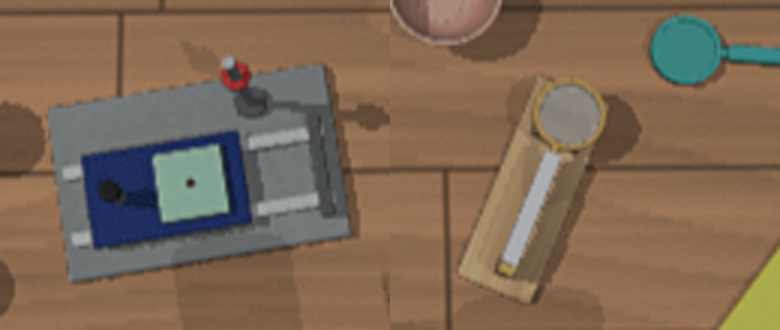

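View pics/crop2.png

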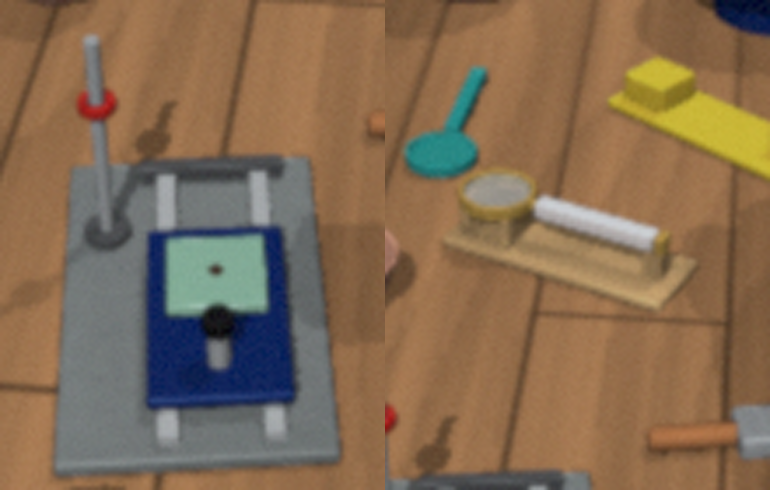

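The crops confirm the white-handled brass loupe on the wooden rest. They also show the spot on the tile, the knob to its left (+y), and the dark stop block at the -y end. Now I'll measure positions.

```bash
cat >> h.py <<'E'
def ray(c,uv,M=None):
    M=c['world_from_camera'] if M is None else M
    d=np.linalg.inv(c['intrinsics'])@np.array([uv[0],uv[1],1.]); return M[:3,3],M[:3,:3]@d
def onz(c,uv,z,M=None):
    o,d=ray(c,uv,M); return o+d*(z-o[2])/d[2]
def tri(rays):
    A=np.zeros((3,3));b=np.zeros(3)
    for o,d in rays:
        d=d/np.linalg.norm(d);P=np.eye(3)-np.outer(d,d);A+=P;b+=P@o
    p=np.linalg.solve(A,b)
    res=[np.linalg.norm((np.eye(3)-np.outer(d,d)/(d@d))@(p-o)) for o,d in rays]
    return p,res
def mask(c,name,roi):
    im=c['image'].astype(int);R,G,B=im[...,0],im[...,1],im[...,2]
    m={'red':(R>110)&(R>2.2*G)&(R>2.2*B)&(abs(G-B)<60),
       'tile':(G>R+20)&(G>120)&(B>100),
       'blue':(B>60)&(B>1.8*R)&(B>1.8*G),
       'black':(R<45)&(G<45)&(B<45),
       'white':(R>150)&(abs(R-G)<22)&(abs(R-B)<30),
       'spot':(R<110)&(R>B),
       'brass':(R>120)&(R-B>60)&(R-G<60)}[name]
    o=np.zeros(m.shape,np.uint8);x0,y0,x1,y1=roi;o[y0:y1,x0:x1]=m[y0:y1,x0:x1]*255;return o
def big(m):
    n,l,st,ce=cv2.connectedComponentsWithStats(m);k=1+np.argmax(st[1:,4]);return (l==k).astype(np.uint8)*255,ce[k],st[k]
E
python3 - <<'E'
from h import *
t=pickle.load(open('top0.pkl','rb'));s=pickle.load(open('side0.pkl','rb'))
rt=big(mask(t,'red',(245,175,275,205)));rs=big(mask(s,'red',(245,255,270,285)))
print('red',rt[1:],rs[1:]); print('collar',tri([ray(t,rt[1]),ray(s,rs[1])]))
for n,c,roi,roi2 in(('top',t,(225,205,265,245),(210,220,225,240)),('side',s,(270,300,312,336),(280,325,305,340))):
    m,ce,st=big(mask(c,'tile',roi)); 
    cnt=max(cv2.findContours(m,0,2)[0],key=cv2.contourArea); rc=cv2.minAreaRect(cnt)
    hull=cv2.fillConvexPoly(np.zeros_like(m),cv2.convexHull(cnt),255)
    dk=hull.astype(bool)&(m==0); x0,y0,w,h=st[:4]
    gray=c['image'].sum(2); 
    er=cv2.erode(hull,np.ones((5,5)));d2=(er>0)&(gray<330); ys,xs=np.nonzero(d2)
    wgt=(400-gray[d2]).astype(float); sp=np.array([(xs*wgt).sum(),(ys*wgt).sum()])/wgt.sum()
    print(n,'tile',ce,rc,'spot',sp,len(xs),onz(c,sp,.038),onz(c,ce,.038))
    k=big(mask(c,'black',(roi[0]-25,roi[1],roi[2],roi[3]+15)));print('knob',k[1:],onz(c,k[1],.070),onz(c,k[1],.063))
w,ce,st=big(mask(t,'white',(375,205,412,262)));ys,xs=np.nonzero(w);P=np.array([onz(t,(x,y),.051)for x,y in zip(xs,ys)])[:,:2]
mu=P.mean(0);V=np.linalg.svd(P-mu)[2][0];V*=np.sign(V[0]);pr=(P-mu)@V;print('handle',ce,st,mu,V,np.arctan2(V[1],V[0]),pr.min(),pr.max())
b,ce,st=big(mask(t,'brass',(395,188,424,220)));print('rim',ce,st)
cnt=max(cv2.findContours(b,0,2)[0],key=cv2.contourArea);(x,y),rr=cv2.minEnclosingCircle(cnt);print((x,y),rr)
E
```

```text
red (array([258.24390244, 190.63414634]), array([254, 186,   9,   9,  41], dtype=int32)) (array([257.09433962, 270.09433962]), array([252, 266,  11,   8,  53], dtype=int32))
collar (array([0.64073625, 0.11000902, 0.12272823]), [np.float64(0.0005250769634085067), np.float64(0.000525076963408483)])
top tile [243.06896552 225.72616633] ((243.02703857421875, 225.6621551513672), (22.358261108398438, 22.522661209106445), 80.53767395019531) spot [243.00817996 225.49693252] 8 [0.5602446 0.162617  0.038    ] [0.55959575 0.16243774 0.038     ]
knob (array([216.5       , 228.55263158]), array([213, 226,   8,   6,  38], dtype=int32)) [0.54755876 0.22940116 0.07      ] [0.5485538  0.23095839 0.063     ]
side tile [291.25528169 317.9665493 ] ((291.3133544921875, 318.080322265625), (21.309186935424805, 27.635353088378906), 87.27368927001953) spot [291.37468983 320.42977667] 13 [0.55747773 0.17501968 0.038     ] [0.55875829 0.16737481 0.038     ]
knob (array([291.98461538, 331.87692308]), array([288, 328,   9,   9,  65], dtype=int32)) [0.54672673 0.24007501 0.07      ] [0.54779101 0.23337311 0.063     ]
handle [396.70616114 233.86255924] [388 215  19  39 211] [ 0.5322499  -0.26414934] [ 0.91808802 -0.39637657] -0.4075667534468701 -0.05545803353413476 0.054710527143773335
rim [411.01659751 196.34439834] [395 188  29  28 241]
(409.0, 198.1666717529297) 17.302156448364258
```

```bash
python3 - <<'E'
from h import *
from scipy.spatial.transform import Rotation as Ro
q=r.observe()['eef_rot'];R=Ro.from_quat(q,scalar_first=True).as_matrix();print(R.round(3))
t=pickle.load(open('top0.pkl','rb'));L=onz(t,(409,203),.046);print('lens',L,L[:2]-.09*np.array([.918,-.396]))
print('tool y angle',np.arctan2(R[1,1],R[0,1]))
c=cap('wrist');save('w0',c['image']);print(c['hand_eye'],c['intrinsics'])
E
```

```text
[[-0.     0.29  -0.957]
 [ 0.002 -0.957 -0.29 ]
 [-1.    -0.002 -0.   ]]
lens [ 0.61958121 -0.30193302  0.046     ] [ 0.53696121 -0.26629302]
tool y angle -1.277037863429915
[[ 4.06112341e-04 -3.00736197e-01  9.53707279e-01 -1.42729660e-01]
 [ 9.99999907e-01 -1.46283093e-05 -4.30437697e-04 -7.43177442e-04]
 [ 1.43399321e-04  9.53707366e-01  3.00736163e-01 -7.60803041e-02]
 [ 0.00000000e+00  0.00000000e+00  0.00000000e+00  1.00000000e+00]] [[388.43252239   0.         319.1037841 ]
 [  0.         388.43252239 239.37005236]
 [  0.           0.           1.        ]]
```

Request:
drive_tool --plan '[4,3.5,0,0.18,8,7,0,0.36,12,10.5,0,0.54,16,14,0,0.72,20,17.5,0,0.9,24,21,0,1.08,28,24.5,0,1.26,32,28.4,0,1.44,35,28.4,0,1.62,37,28.4,0,1.8]'

```text
clock: 1.4
tcp_pos: [0.5378, -0.2653, 0.2309]
eef_rot: [0.613, 0.351, 0.614, -0.351]
force: [-0.1, 0.8, 0.1]
grip_width: 0.0853
```

```bash
python3 - <<'E'
from h import *
s=r.observe(); print({k:np.round(s[k],3) for k in('clock','qpos','tcp_pos','eef_rot')})
E
```

```text
{'clock': np.float64(1.4), 'qpos': array([-0.564,  0.43 ,  0.159,  1.3  ,  0.   ,  0.476]), 'tcp_pos': array([ 0.538, -0.265,  0.231]), 'eef_rot': array([ 0.613,  0.351,  0.614, -0.351])}
```

Request:
drive_tool --plan '[0,0,0,0.18,0,0,0,0.36,0,0,0,0.54,0,0,0,0.64,0,0,0,0.64]'

```text
clock: 2.02
tcp_pos: [0.5363, -0.2662, 0.2309]
eef_rot: [0.692, 0.144, 0.693, -0.143]
force: [-0.2, -0.6, 0.2]
grip_width: 0.0856
```

```bash
cat >> h.py <<'E'
from scipy.spatial.transform import Rotation as Ro
def wM(c):
    T=np.eye(4);T[:3,:3]=Ro.from_quat(c['state']['eef_rot'],scalar_first=True).as_matrix();T[:3,3]=c['state']['tcp_pos'];return T@c['hand_eye']
E
python3 - <<'E'
from h import *
c=cap('wrist');c['world_from_camera']=wM(c);pickle.dump(c,open('w1.pkl','wb'));save('w1',c['image'])
s=c['state'];print({k:np.round(s[k],3) for k in('clock','qpos','tcp_pos')});R=Ro.from_quat(s['eef_rot'],scalar_first=True).as_matrix();print(np.arctan2(R[1,1],R[0,1]))
E
```

```text
{'clock': np.float64(2.025), 'qpos': array([-0.567,  0.428,  0.157,  1.3  ,  0.   , -0.158]), 'tcp_pos': array([ 0.536, -0.266,  0.231])}
1.1618507783167993
```

View pics/w1.png

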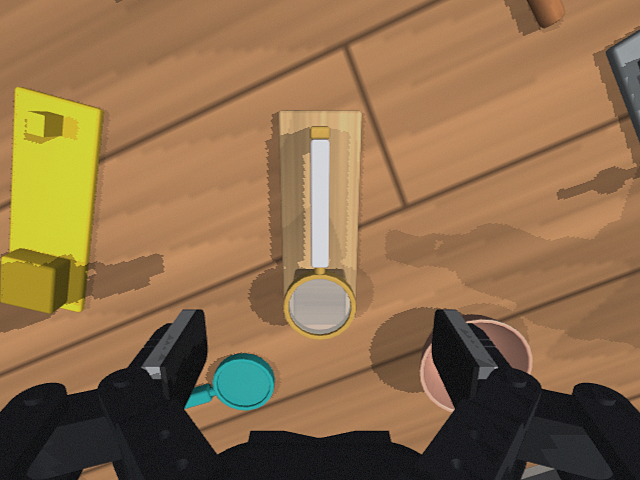

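The wrist view shows the white handle upright at column 320, rows 138–268, and the brass rim centred near (320,306). The loupe is aligned with the jaws.

```bash
python3 - <<'E'
from h import *
c=pickle.load(open('w1.pkl','rb'))
w,ce,st=big(mask(c,'white',(300,120,340,280)))
ys,xs=np.nonzero(w);P=np.array([onz(c,p,.051)for p in zip(xs,ys)])[:,:2];mu=P.mean(0);V=np.linalg.svd(P-mu)[2][0];V*=np.sign(V[0]);pr=(P-mu)@V
print('handle',ce,st,mu,np.arctan2(V[1],V[0]),pr.min(),pr.max())
b,ce,st=big(mask(c,'brass',(280,270,362,345)));cnt=max(cv2.findContours(b,0,2)[0],key=cv2.contourArea)
# rim bbox
hull=cv2.convexHull(cnt);e=cv2.fitEllipse(hull);print(st,e)
L=onz(c,e[0],.0455);print('lens',L,'origin',L[:2]-.09*V)
# brass end
b,ce,st=big(mask(c,'brass',(305,120,335,142)));print(st,onz(c,(st[0]+st[2]/2,st[1]),.051), onz(c,(320,138),.051))
E
```

```text
handle [319.81826202 201.65152184] [ 311  140   19  128 2267] [ 0.52826552 -0.26192753] -0.40789962834894705 -0.05144585282371519 0.058251831258320855
[ 280  270   82   75 2611] ((327.4316101074219, 314.3139953613281), (89.78219604492188, 110.88182830810547), 42.939151763916016)
lens [ 0.63039035 -0.2983108   0.0455    ] origin [ 0.54777431 -0.26260941]
[305 120  30  22 514] [ 0.46697673 -0.2352392   0.051     ] [ 0.47968536 -0.24073859  0.051     ]
```

Request:
drive_tool --plan '[0.1,5,0,0.1,0.2,11,0,0.2,0.3,17,0,0.3,0.4,23,0,0.4,0.6,29,0,0.5,0.8,35,0,0.58,1,41,0,0.58,1,46,0,0.58,1,49.7,0,0.58,1,49.7,0,0.58]'

```text
clock: 3.32
tcp_pos: [0.5461, 0.233, 0.2309]
eef_rot: [0.704, -0.062, 0.704, 0.062]
force: [0.2, 0.5, 1.2]
grip_width: 0.0856
```

```bash
python3 - <<'E'
from h import *
c=cap('wrist');c['world_from_camera']=wM(c);pickle.dump(c,open('w2.pkl','wb'));save('w2',c['image'])
s=c['state'];print({k:np.round(s[k],3) for k in('clock','qpos','tcp_pos','force')});R=Ro.from_quat(s['eef_rot'],scalar_first=True).as_matrix();print(np.arctan2(R[1,1],R[0,1]))
E
```

```text
{'clock': np.float64(3.325), 'qpos': array([0.296, 0.417, 0.139, 1.293, 0.   , 0.121]), 'tcp_pos': array([0.546, 0.233, 0.231]), 'force': array([0.202, 0.52 , 1.183])}
1.7457266016509576
```

View pics/w2.png

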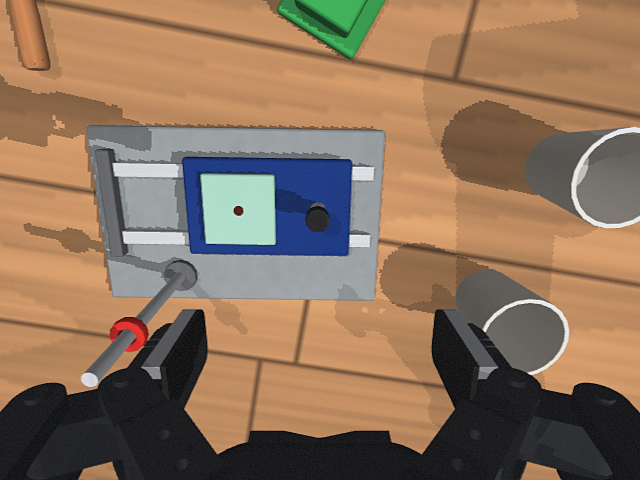

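The wrist view shows the knob at (317,216), the spot at (238,211), the collar at (129,334), and the cups to the right at (610,180) and (515,320).

```bash
python3 - <<'E'
from h import *
c=pickle.load(open('w2.pkl','rb'));t=pickle.load(open('top0.pkl','rb'));s=pickle.load(open('side0.pkl','rb'))
k=big(mask(c,'black',(300,195,335,235)));print('knob',k[1:],onz(c,k[1],.068))
print('knob top tri',tri([ray(c,(317.5,212)),ray(t,(216.5,228.5))]))
m,ce,st=big(mask(c,'tile',(195,165,285,255)));rc=cv2.minAreaRect(max(cv2.findContours(m,0,2)[0],key=cv2.contourArea));print(rc)
g=c['image'].sum(2).astype(float);ys,xs=np.mgrid[203:219,230:247];w=np.clip(450-g[203:219,230:247],0,None);sp=((xs*w).sum()/w.sum(),(ys*w).sum()/w.sum());S=onz(c,sp,.038);print('spot',sp,S)
b=cv2.boxPoints(rc);Q=np.array([onz(c,p,.038)[:2] for p in b]);
for i in range(4):
    d=Q[(i+1)%4]-Q[i];print(np.linalg.norm(d),np.arctan2(d[1],d[0]))
rw=big(mask(c,'red',(100,305,160,360)));rt=big(mask(t,'red',(245,175,275,205)));rs=big(mask(s,'red',(245,255,270,285)))
print(rw[1:]);print('collar3',tri([ray(c,rw[1]),ray(t,rt[1]),ray(s,rs[1])]),tri([ray(c,rw[1]),ray(s,rs[1])]))
print('cups',onz(t,(147,203),.085),onz(t,(133,256),.085))
E
```

```text
knob (array([315.42391304, 217.14130435]), array([306, 206,  22,  25, 184], dtype=int32)) [0.5460063  0.23083058 0.068     ]
knob top tri (array([0.54899961, 0.23367007, 0.0455638 ]), [np.float64(0.0024123027970205904), np.float64(0.0024123027970207227)])
((237.5, 209.0), (70.0, 75.0), 90.0)
spot (np.float64(237.97470045877688), np.float64(210.26738229922944)) [0.55921961 0.16332686 0.038     ]
0.06449992519532315 1.745488850175167
0.06337036815509592 0.1408618500945297
0.06815364863475269 -1.3962348319305589
0.0635899783216802 -3.058191817762792
(array([130.64032258, 333.36612903]), array([110, 321,  38,  31, 620], dtype=int32))
collar3 (array([0.64098526, 0.11047791, 0.12322645]), [np.float64(0.0008998333955699131), np.float64(0.001033805571464862), np.float64(0.00014927436659074042)]) (array([0.64102608, 0.11138983, 0.12413138]), [np.float64(0.0001822623079645089), np.float64(0.0001822623079646212)])
cups [0.61656444 0.41578783 0.085     ] [0.47296216 0.44711271 0.085     ]
```

Request:
drive_tool --plan '[0,0.1,-5,0,0,0.1,-10,0,0,0.1,-15,0,0,0.1,-17.5,0,0,0.1,-18.4,0,0,0.1,-18.4,0]' --gripper 0.3

```text
clock: 4.12
tcp_pos: [0.5467, 0.2307, 0.0476]
eef_rot: [0.704, -0.06, 0.705, 0.06]
force: [0.1, -0.0, 0.4]
grip_width: 0.0598
```

Request:
drive_tool --plan '[0,0,0,0,0,0,0,0,0,0,0,0,0,0,0,0,0,0,0,0,0,0,0,0]' --gripper 1 --squeeze 30

```text
clock: 4.88
tcp_pos: [0.5476, 0.2318, 0.0487]
eef_rot: [0.705, -0.061, 0.704, 0.061]
force: [-1.3, -0.6, 6.4]
grip_width: 0.0187
```

Request:
drive_tool --plan '[0.14,-0.8,0,0,0.3,-1.7,0,0,0.45,-2.6,0,0,0.6,-3.5,0,0,0.75,-4.3,0,0,0.85,-4.9,0,0,0.85,-4.9,0,0]'

```text
clock: 5.75
tcp_pos: [0.5555, 0.1828, 0.0487]
eef_rot: [0.705, -0.06, 0.704, 0.061]
force: [-1.9, -0.1, 7.6]
grip_width: 0.0185
```

Request:
drive_tool --plan '[0.05,-0.3,0,0,0.1,-0.6,0,0,0.16,-0.9,0,0,0.19,-1.1,0,0]'

```text
clock: 6.25
tcp_pos: [0.5571, 0.1727, 0.0487]
eef_rot: [0.705, -0.06, 0.704, 0.062]
force: [-2.6, 2.1, 7.9]
grip_width: 0.0187
```

Request:
drive_tool --plan '[0.03,-0.15,0,0,0.05,-0.3,0,0]'

```text
clock: 6.5
tcp_pos: [0.5576, 0.1697, 0.0487]
eef_rot: [0.705, -0.06, 0.704, 0.062]
force: [-2.4, 2.3, 8.6]
grip_width: 0.0186
```

Request:
drive_tool --plan '[0.02,-0.1,0,0,0.03,-0.2,0,0]'

```text
clock: 6.75
tcp_pos: [0.5579, 0.1678, 0.0487]
eef_rot: [0.705, -0.06, 0.704, 0.062]
force: [-2.4, 1.7, 7.9]
grip_width: 0.0186
```

Request:
drive_tool --plan '[0.02,-0.1,0,0,0.04,-0.2,0,0]'

```text
clock: 7.0
tcp_pos: [0.5579, 0.1676, 0.0487]
eef_rot: [0.705, -0.059, 0.704, 0.064]
force: [-3.6, 9.3, 8.0]
grip_width: 0.0192
```

Request:
drive_tool --plan '[0.02,-0.1,0,0,0.04,-0.2,0,0]'

```text
clock: 7.25
tcp_pos: [0.558, 0.1676, 0.0487]
eef_rot: [0.705, -0.058, 0.704, 0.066]
force: [-5.4, 13.5, 7.7]
grip_width: 0.019
```

Request:
drive_tool --plan '[0.02,-0.1,0,0,0.03,-0.2,0,0]'

```text
clock: 7.5
tcp_pos: [0.558, 0.1676, 0.0488]
eef_rot: [0.705, -0.057, 0.704, 0.068]
force: [-4.7, 20.1, 7.6]
grip_width: 0.0183
```

Force rose to 20 N with no further motion, so the carriage is home. I'll relax the push and release.

Request:
drive_tool --plan '[-0.07,0.4,0,0,-0.07,0.4,0,0]'

```text
clock: 7.75
tcp_pos: [0.5579, 0.1676, 0.0487]
eef_rot: [0.705, -0.06, 0.704, 0.064]
force: [-4.9, 6.8, 8.4]
grip_width: 0.0183
```

Request:
drive_tool --plan '[0,0,0,0,0,0,0,0,0,0,0,0,0,0,0,0]' --gripper 0.3

```text
clock: 8.25
tcp_pos: [0.5581, 0.1643, 0.0471]
eef_rot: [0.704, -0.061, 0.705, 0.061]
force: [0.9, 0.1, 0.5]
grip_width: 0.06
```

Request:
drive_tool --plan '[0,0,3,0,0,0,8,0,0,0,13,0,-2,0,18,0,-2,0,18,0,-2,0,18,0]' --gripper 0

```text
clock: 9.0
tcp_pos: [0.5382, 0.1645, 0.227]
eef_rot: [0.705, -0.061, 0.704, 0.061]
force: [-0.7, 0.6, -0.7]
grip_width: 0.0854
```

```bash
python3 - <<'E'
from h import *
c=cap('wrist');c['world_from_camera']=wM(c);pickle.dump(c,open('w3.pkl','wb'));save('w3',c['image'])
s=c['state'];print({k:np.round(s[k],3) for k in('clock','qpos','tcp_pos','force')})
t=cap('top');pickle.dump(t,open('top3.pkl','wb'));
save('t3',cv2.resize(t['image'][160:270,190:320],None,fx=4,fy=4,interpolation=cv2.INTER_CUBIC))
E
```

```text
{'clock': np.float64(9.0), 'qpos': array([0.184, 0.353, 0.034, 1.252, 0.   , 0.012]), 'tcp_pos': array([0.538, 0.164, 0.227]), 'force': array([-0.746,  0.615, -0.667])}
```

View pics/w3.png

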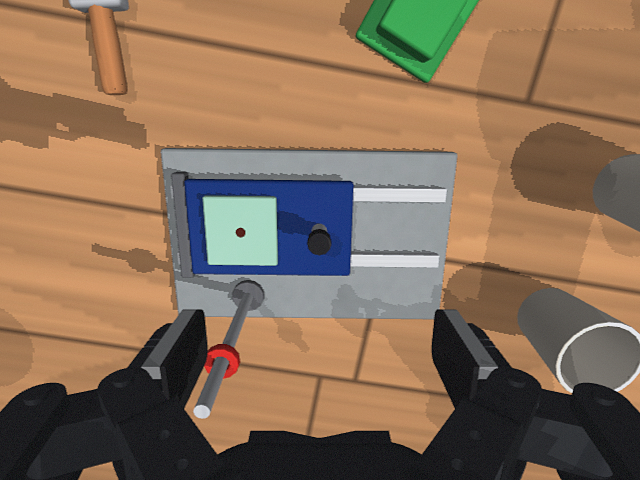

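View pics/t3.png

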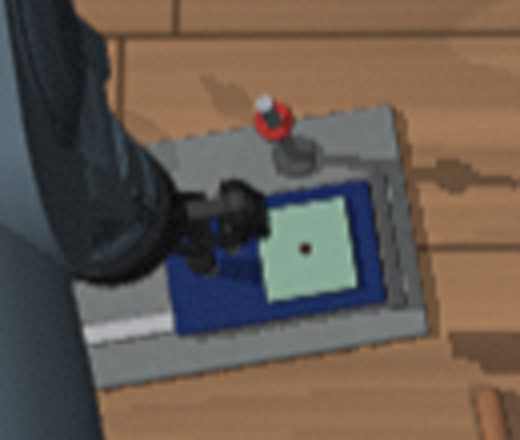

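The carriage now touches the dark stop block at (182,225) in the wrist view. The spot is at (240,232) and the collar at (222,361).

```bash
python3 - <<'E'
from h import *
c=pickle.load(open('w3.pkl','rb'));t=pickle.load(open('top3.pkl','rb'));s=pickle.load(open('side0.pkl','rb'));c2=pickle.load(open('w2.pkl','rb'));t0=pickle.load(open('top0.pkl','rb'))
def spot(c,x0,y0,x1,y1,th):
    g=c['image'].sum(2).astype(float)[y0:y1,x0:x1];ys,xs=np.mgrid[y0:y1,x0:x1];w=np.clip(th-g,0,None);return ((xs*w).sum()/w.sum(),(ys*w).sum()/w.sum())
a=spot(c,232,224,250,241,450);b=spot(t,262,218,271,227,420)
print(a,onz(c,a,.038),b,onz(t,b,.038),tri([ray(c,a),ray(t,b)]))
rw=big(mask(c,'red',(195,335,245,385)));print(rw[1:])
rw2=big(mask(c2,'red',(100,305,160,360)));rt=big(mask(t0,'red',(245,175,275,205)));rs=big(mask(s,'red',(245,255,270,285)))
print(tri([ray(c,rw[1]),ray(c2,rw2[1]),ray(t0,rt[1]),ray(s,rs[1])]))
# outer-hull centers
def hc(m):
    x=cv2.convexHull(max(cv2.findContours(m[0],0,2)[0],key=cv2.contourArea));M=cv2.moments(x);return (M['m10']/M['m00'],M['m01']/M['m00'])
H=[hc(rw),hc(rw2),hc(rt),hc(rs)];print(H);print(tri([ray(x,h) for x,h in zip((c,c2,t0,s),H)]), tri([ray(c,H[0]),ray(s,H[3])]),tri([ray(c,H[0]),ray(c2,H[1])]))
E
```

```text
(np.float64(240.07048945887345), np.float64(231.99755501222495)) [0.56950787 0.09934268 0.038     ] (np.float64(265.92106757524135), np.float64(221.75184554230552)) [0.5704151  0.09865239 0.038     ] (array([0.57075953, 0.09891719, 0.03469818]), [np.float64(0.0002001307583330258), np.float64(0.0002001307583329955)])
(array([223.30245747, 360.36483932]), array([204, 348,  36,  31, 529], dtype=int32))
(array([0.64098752, 0.1109572 , 0.12373961]), [np.float64(0.0009803701353874308), np.float64(0.0004851044009163544), np.float64(0.0014712063114078564), np.float64(0.00010327727686526535)])
[(221.84794604537095, 362.38728796239525), (128.83014981273408, 335.02752808988765), (258.06148867313914, 190.10355987055013), (257.109243697479, 269.5518207282913)]
(array([0.64139506, 0.11075005, 0.12557892]), [np.float64(0.000816935474499919), np.float64(0.0003689490261553749), np.float64(0.0007629281216355528), np.float64(0.0006846503323273091)]) (array([0.64115735, 0.11145631, 0.12610121]), [np.float64(0.0006016107737777983), np.float64(0.0006016107737777004)]) (array([0.64062295, 0.11148423, 0.12756708]), [np.float64(0.0001307261369930581), np.float64(0.00013072613699302734)])
```

Request:
drive_tool --plan '[0,-5,0,-0.1,0,-11,0,-0.2,0,-17,0,-0.3,0,-23,0,-0.4,0,-29,0,-0.5,0,-35,0,-0.583,0,-40,-4,-0.583,-0.2,-43.1,-8,-0.583,-0.2,-43.1,-12,-0.583,-0.2,-43.1,-12,-0.583]' --gripper 0.3

```text
clock: 10.35
tcp_pos: [0.5321, -0.2645, 0.1022]
eef_rot: [0.688, 0.146, 0.696, -0.143]
force: [-0.4, 0.3, -0.8]
grip_width: 0.0599
```

```bash
python3 - <<'E'
from h import *
c=cap('wrist');c['world_from_camera']=wM(c);pickle.dump(c,open('w4.pkl','wb'));save('w4',c['image'])
s=c['state'];print({k:np.round(s[k],3) for k in('clock','qpos','tcp_pos','force')});R=Ro.from_quat(s['eef_rot'],scalar_first=True).as_matrix();print(np.arctan2(R[1,1],R[0,1]))
# collar height given the stand-derived column
t0=pickle.load(open('top0.pkl','rb'));s0=pickle.load(open('side0.pkl','rb'));c2=pickle.load(open('w2.pkl','rb'));c3=pickle.load(open('w3.pkl','rb'))
P=np.array([.6408,.1111])
for n,x,h in(('w3',c3,(221.85,362.4)),('w2',c2,(128.8,335)),('t',t0,(258.06,190.1)),('s',s0,(257.1,269.55))):
    o,d=ray(x,h);k=((P-o[:2])@d[:2])/(d[:2]@d[:2]);p=o+k*d;print(n,p,p[:2]-P)
im=s0['image'][250:285,240:275];save('col',cv2.resize(im,None,fx=16,fy=16,interpolation=cv2.INTER_NEAREST))
E
```

```text
{'clock': np.float64(10.35), 'qpos': array([-0.568,  0.49 , -0.086,  1.006,  0.   , -0.156]), 'tcp_pos': array([ 0.532, -0.265,  0.102]), 'force': array([-0.36 ,  0.334, -0.815])}
1.1589663056439923
w3 [0.64087632 0.11143794 0.12745646] [7.63217904e-05 3.37936909e-04]
w2 [0.64088566 0.11123451 0.12693364] [8.56646523e-05 1.34508120e-04]
t [0.64128072 0.11026099 0.12429107] [ 0.00048072 -0.00083901]
s [0.64086293 0.11111541 0.12531079] [6.29278737e-05 1.54078259e-05]
```

View pics/w4.png

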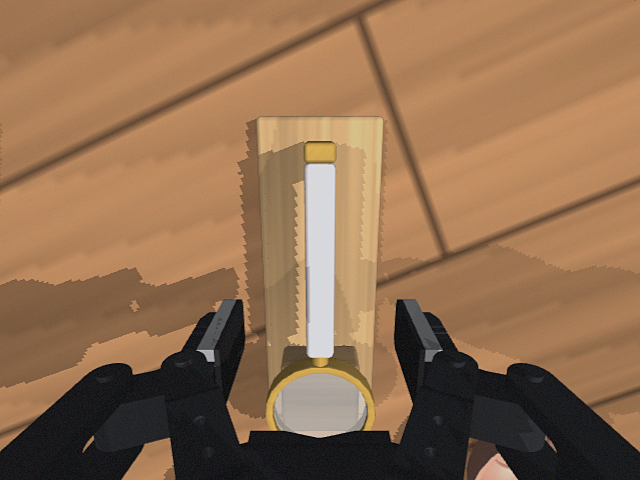

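View pics/col.png

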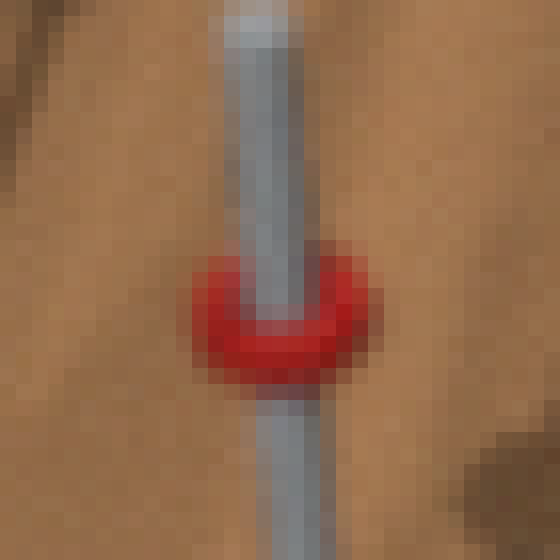

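Wrist view: the white handle runs down column 320 (rows 163–357), with the brass end at row 142 and the lens rim near (320,405), midway between the fingers.

```bash
python3 - <<'E'
from h import *
c=pickle.load(open('w4.pkl','rb'));c1=pickle.load(open('w1.pkl','rb'))
V=np.array([np.cos(-.408),np.sin(-.408)])
for uv,x in(((320,142),-72),((320,163),-60),((320,357),50)):
    p=onz(c,uv,.051)[:2];print(uv,p,p-V*x/1000, 'lat',p@np.array([-V[1],V[0]]))
for uv,x in(((320,127),-72),((319.8,268),50)):
    p=onz(c1,uv,.051)[:2];print('w1',uv,p,p-V*x/1000)
p=onz(c1,(320,304.5),.047)[:2];print('w1lens',p,p-V*.09)
c3=pickle.load(open('w3.pkl','rb'));s0=pickle.load(open('side0.pkl','rb'));t0=pickle.load(open('top0.pkl','rb'));c2=pickle.load(open('w2.pkl','rb'))
P=np.array([.6408,.1111])
for n,x,h in(('w3',c3,(202.5,411)),('w2',c2,(90,379.5)),('s',s0,(256.2,251))):
    o,d=ray(x,h);k=((P-o[:2])@d[:2])/(d[:2]@d[:2]);p=o+k*d;print('posttop',n,p,p[:2]-P)
print(r.observe()['tcp_pos'])
E
```

```text
(320, 142) [ 0.47108996 -0.23715266] [ 0.53717993 -0.26572041] lat -0.030769881598010456
(320, 163) [ 0.48032983 -0.24118296] [ 0.5354048  -0.26498942] lat -0.030803222425697812
(320, 357) [ 0.58135922 -0.28525062] [ 0.53546341 -0.2654119 ] lat -0.03116777377141811
w1 (320, 127) [ 0.47187885 -0.23736049] [ 0.53796882 -0.26592824]
w1 (319.8, 268) [ 0.58258877 -0.28546205] [ 0.53669296 -0.26562333]
w1lens [ 0.61752406 -0.30037566] [ 0.53491161 -0.26466597]
posttop w3 [0.64086731 0.11139773 0.17639916] [6.73106455e-05 2.97726480e-04]
posttop w2 [0.64091216 0.1112762  0.17677441] [0.00011216 0.0001762 ]
posttop s [0.6394188  0.11076428 0.17695295] [-0.0013812  -0.00033572]
[ 0.53403821 -0.26521779  0.10498697]
```

Request:
drive_tool --plan '[0,0,-3,0,0,0,-6,0,0,0,-7.5,0,0,0,-8.2,0,0,0,-8.2,0,0,0,-8.2,0]'

```text
clock: 11.15
tcp_pos: [0.537, -0.2669, 0.0265]
eef_rot: [0.693, 0.144, 0.692, -0.144]
force: [0.0, 0.1, -0.0]
grip_width: 0.0599
```

Request:
drive_tool --plan '[0,0,0,0,0,0,0,0,0,0,0,0,0,0,0,0,0,0,0,0,0,0,0,0]' --gripper 1 --squeeze 50

```text
clock: 11.9
tcp_pos: [0.5364, -0.2666, 0.0258]
eef_rot: [0.693, 0.144, 0.692, -0.144]
force: [-0.4, 0.4, 5.3]
grip_width: 0.0151
```

Request:
drive_tool --plan '[0,0,0.5,0,0,0,1.5,0,0,0,3,0,0,0,6,0,0,0,9,0,0,0,12,0,0,0,14.5,0,0,0,16,0,0,0,16,0,0,0,16,0]'

```text
clock: 13.15
tcp_pos: [0.5356, -0.2661, 0.1844]
eef_rot: [0.692, 0.144, 0.693, -0.144]
force: [0.5, 0.2, -1.4]
grip_width: 0.0149
```

```bash
python3 - <<'E'
from h import *
c=cap('wrist');c['world_from_camera']=wM(c);pickle.dump(c,open('w5.pkl','wb'));save('w5',c['image'])
s=c['state'];print({k:np.round(s[k],4) for k in('clock','qpos','tcp_pos','eef_rot','force','wrist_torque','grip_width')})
s=cap('side');save('s5',cv2.resize(s['image'][100:340,220:420],None,fx=2.5,fy=2.5,interpolation=cv2.INTER_CUBIC))
E
```

```text
{'clock': np.float64(13.15), 'qpos': array([-5.6710e-01,  4.4120e-01,  5.6000e-02,  1.1872e+00,  1.0000e-04,
       -1.5630e-01]), 'tcp_pos': array([ 0.5356, -0.2661,  0.1844]), 'eef_rot': array([ 0.6917,  0.1445,  0.6928, -0.144 ]), 'force': array([ 0.4744,  0.1868, -1.4185]), 'wrist_torque': array([ 0.042 ,  0.054 , -0.0333]), 'grip_width': np.float64(0.0149)}
```

View pics/w5.png

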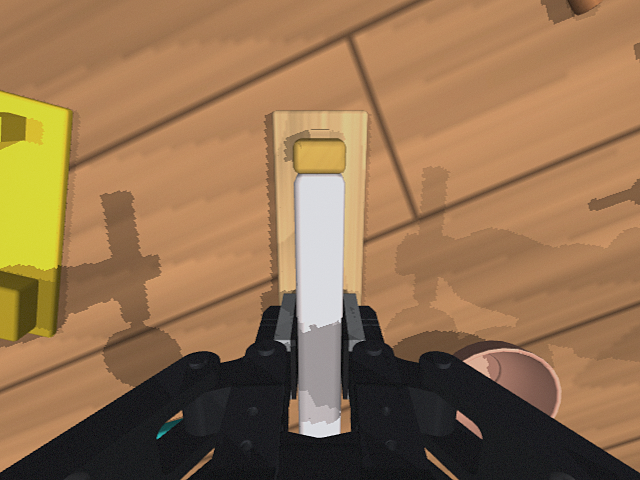

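View pics/s5.png

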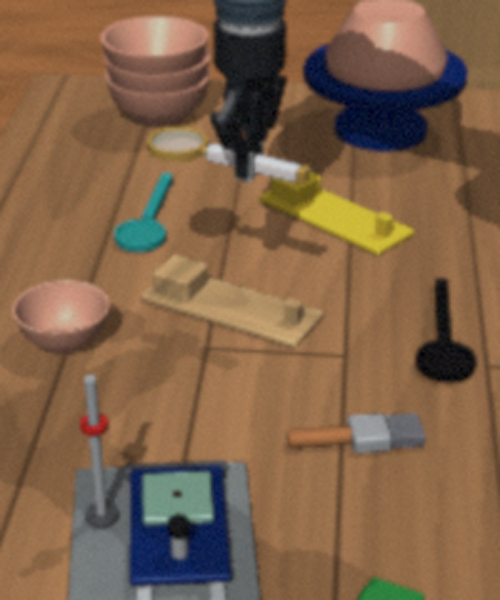

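The loupe is held level and clear of the rest, with the brass end at (320,155) in the wrist view. I'll carry it over at this height, which is above the post top.

Request:
drive_tool --plan '[-1,2,0,0,-2.5,5,0,0,-4,9,0,0,-4.9,14,0,0,-4.9,19,0,0,-4.9,24,0,0,-4.9,29,0,0,-4.9,33,0,0,-4.9,36.5,0,0,-4.9,38.5,0,0]'

```text
clock: 14.5
tcp_pos: [0.4862, 0.1203, 0.1844]
eef_rot: [0.692, 0.144, 0.693, -0.144]
force: [0.1, -1.3, -0.9]
grip_width: 0.015
```

Request:
drive_tool --plan '[0,1,0,0,0,1.6,-0.5,0,0,1.6,-2,0,0,1.6,-3.5,0,0,1.6,-5,0,0,1.6,-6,0,0,1.6,-6,0,0,1.6,-6,0,0,1.6,-6,0]'

```text
clock: 15.62
tcp_pos: [0.4877, 0.1347, 0.126]
eef_rot: [0.693, 0.144, 0.692, -0.144]
force: [0.4, 0.4, -1.0]
grip_width: 0.0151
```

```bash
python3 - <<'E'
from h import *
s=r.observe();print({k:np.round(s[k],4) for k in('clock','qpos','tcp_pos','eef_rot','force','wrist_torque','grip_width')})
s=cap('side');pickle.dump(s,open('side6.pkl','wb'));t=cap('top');pickle.dump(t,open('top6.pkl','wb'))
a=cv2.resize(s['image'][240:350,230:350],None,fx=5,fy=5,interpolation=cv2.INTER_NEAREST)
save('s6',a);save('t6',cv2.resize(t['image'][165:275,200:330],None,fx=5,fy=5,interpolation=cv2.INTER_NEAREST))
E
```

```text
{'clock': np.float64(15.625), 'qpos': array([ 1.440e-01,  2.969e-01, -3.157e-01,  9.568e-01,  1.000e-04,
        5.547e-01]), 'tcp_pos': array([0.4877, 0.1347, 0.126 ]), 'eef_rot': array([ 0.6927,  0.1444,  0.6918, -0.144 ]), 'force': array([ 0.3742,  0.3892, -1.044 ]), 'wrist_torque': array([0.0647, 0.0014, 0.0167]), 'grip_width': np.float64(0.0151)}
```

View pics/s6.png

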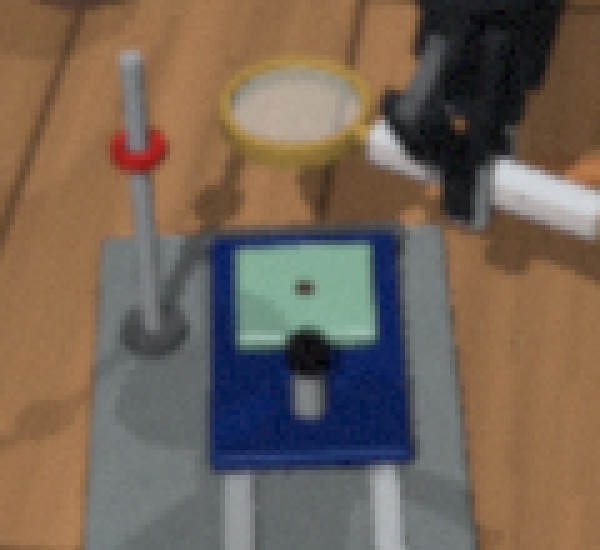

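View pics/t6.png

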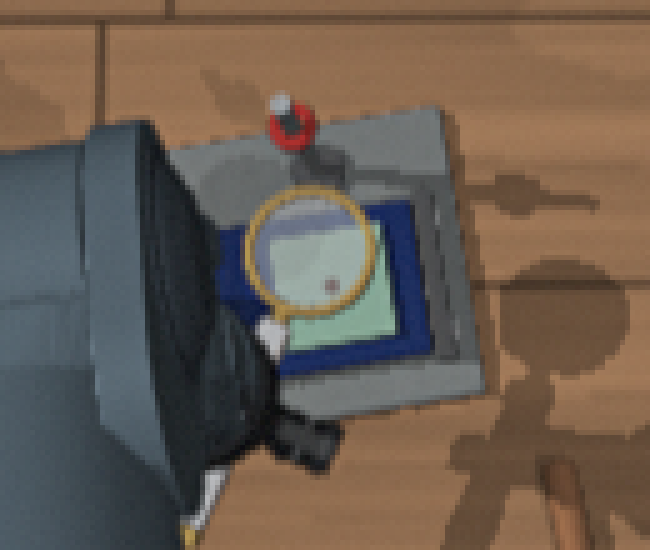

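Side view: the rim is centred near (288.6,261.7) and the collar near (257.1,269.2). Top view: the rim is near (261.5,214.7) and the collar near (258.1,189.9). The loupe is 16 mm high on purpose. Next I'll compute the final correction.

```bash
python3 - <<'E'
from h import *
s=pickle.load(open('side6.pkl','rb'));t=pickle.load(open('top6.pkl','rb'))
def hullc(m):
    p=np.vstack([x.reshape(-1,2) for x in cv2.findContours(m,0,2)[0] if len(x)>4]);h=cv2.convexHull(p);M=cv2.moments(h);return (M['m10']/M['m00'],M['m01']/M['m00']),cv2.fitEllipse(h),h
def bm(c,roi):
    im=c['image'].astype(int);R,G,B=im[...,0],im[...,1],im[...,2];m=((R-B>55)&(R-G<45)&(R>85)&(G>70)&(G-B>25)&(R<1.45*G)&(B<.62*G)).astype(np.uint8)*255
    o=np.zeros_like(m);x0,y0,x1,y1=roi;o[y0:y1,x0:x1]=m[y0:y1,x0:x1];return o
ms=bm(s,(272,248,305,276));mt=bm(t,(246,199,279,228))
save('ms',cv2.resize(np.dstack([ms]*3)[240:290,260:320],None,fx=8,fy=8,interpolation=0))
for m in(ms,mt):
    c,e,h=hullc(m);print(c,e,h.reshape(-1,2).min(0),h.reshape(-1,2).max(0))
cs=hullc(ms)[0];ct=hullc(mt)[0]
print('lens mask',tri([ray(t,ct),ray(s,cs)]));print('lens hand',tri([ray(t,(261.5,214.7)),ray(s,(288.6,261.7))]))
print('collar hand',tri([ray(t,(258.1,189.9)),ray(s,(257.1,269.2))]))
S=np.array([.570,.099])
V=np.array([np.cos(-.408),np.sin(-.408)])
tp=np.array([.4877,.1347]);print('lens by kinematics',tp+V*.0905)
for name,u in(('side',cs),('hand',(288.6,261.7)),):
    print(name,'z where y = .099:',(lambda o,d:o+d*((.099-o[1])/d[1]))(*ray(s,u)))
E
```

```text
(288.6479532163742, 261.84736842105264) ((288.6675720214844, 261.7900695800781), (23.79671287536621, 31.838747024536133), 85.7854995727539) [273 251] [304 273]
(261.3922764227642, 215.09485094850947) ((261.3197021484375, 215.21290588378906), (25.084592819213867, 25.952747344970703), 40.48746871948242) [249 203] [274 227]
lens mask (array([0.57114053, 0.09861144, 0.14264305]), [np.float64(0.00026602751720024276), np.float64(0.0002660275172003307)])
lens hand (array([0.57170186, 0.0982981 , 0.14286998]), [np.float64(0.0006867161712081996), np.float64(0.0006867161712081735)])
collar hand (array([0.64130675, 0.1099913 , 0.12544213]), [np.float64(0.000240813978569363), np.float64(0.0002408139785691747)])
lens by kinematics [0.57077142 0.09879193]
side z where y = .099: [0.57081512 0.099      0.14290927]
hand z where y = .099: [0.57091031 0.099      0.14331795]
```

View pics/ms.png

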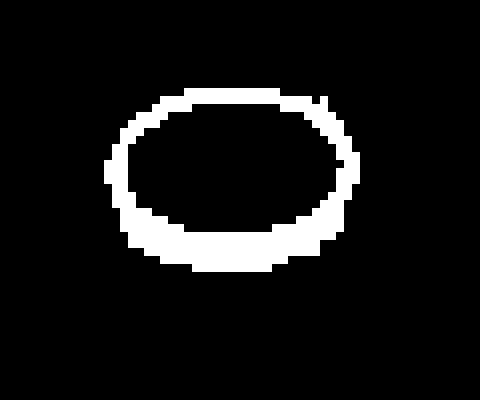

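```bash
python3 - <<'E'
from h import *
a=pickle.load(open('w2.pkl','rb'))['image'][310:360,100:160];b=pickle.load(open('w3.pkl','rb'))['image'][340:390,192:252]
save('col23',np.hstack([cv2.resize(x,None,fx=6.5,fy=6.5,interpolation=0) for x in(a,b)]))
E
```

```text
(no output)
```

View pics/col23.png

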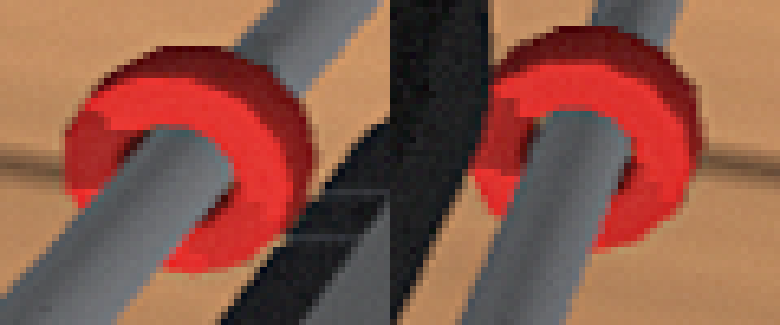

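The dark lower side of the collar was left out of my earlier red mask, which biased the height upward. I'll redo it with a mask that includes the dark red.

```bash
python3 - <<'E'
from h import *
P=np.array([.6408,.1111])
for n,f,roi in(('w2','w2.pkl',(100,305,155,356)),('w3','w3.pkl',(195,335,245,385)),('side','side6.pkl',(245,255,270,285)),('top','top6.pkl',(245,175,275,205))):
    c=pickle.load(open(f,'rb'));im=c['image'].astype(int);R,G,B=im[...,0],im[...,1],im[...,2]
    m=((R>55)&(R>1.9*G)&(R>1.9*B)).astype(np.uint8)*255;o=np.zeros_like(m);x0,y0,x1,y1=roi;o[y0:y1,x0:x1]=m[y0:y1,x0:x1]
    h=cv2.convexHull(np.vstack([x.reshape(-1,2) for x in cv2.findContours(o,0,2)[0] if len(x)>3]));M=cv2.moments(h);e=cv2.fitEllipse(h)
    for u in((M['m10']/M['m00'],M['m01']/M['m00']),e[0]):
        q,d=ray(c,u);k=((P-q[:2])@d[:2])/(d[:2]@d[:2]);p=q+k*d;print(n,np.round(u,1),p.round(4),(p[:2]-P).round(4))
E
```

```text
w2 [128.9 333.8] [0.6406 0.1108 0.1258] [-0.0002 -0.0003]
w2 [128.7 334. ] [0.6406 0.1108 0.1262] [-0.0002 -0.0003]
w3 [221.8 360.7] [0.6408 0.1109 0.1257] [-0.     -0.0002]
w3 [221.4 361. ] [0.6407 0.1108 0.1261] [-0.0001 -0.0003]
side [257.  269.4] [0.641  0.1112 0.1258] [0.0002 0.0001]
side [257.  269.1] [0.641  0.1111 0.1266] [0.0002 0.    ]
top [258.1 190.2] [0.6413 0.1103 0.1233] [ 0.0005 -0.0008]
top [258.  190.1] [0.6412 0.1103 0.1248] [ 0.0004 -0.0008]
```

Request:
drive_tool --plan '[0,0,-0.5,0,-0.1,0,-1.2,0,-0.1,0,-1.7,0,-0.1,0,-1.7,0,-0.1,0,-1.7,0,-0.1,0,-1.7,0,-0.1,0,-1.7,0,-0.1,0,-1.7,0]'

```text
clock: 16.73
tcp_pos: [0.4862, 0.1346, 0.1084]
eef_rot: [0.692, 0.144, 0.692, -0.144]
force: [-0.3, 0.7, -1.8]
grip_width: 0.0149
```

```bash
python3 - <<'E'
from h import *
st=r.observe();print({k:np.round(st[k],4) for k in('clock','tcp_pos','eef_rot','dq','force','wrist_torque','grip_width')})
s=cap('side');pickle.dump(s,open('side7.pkl','wb'));t=cap('top');pickle.dump(t,open('top7.pkl','wb'));w=cap('wrist');w['world_from_camera']=wM(w);pickle.dump(w,open('w7.pkl','wb'))
save('st7',np.hstack([cv2.resize(s['image'][240:350,230:350],(390,358),interpolation=2),cv2.resize(t['image'][165:275,200:320],(390,358),interpolation=2)]));save('w7',w['image'])
def hullc(m):
    p=np.vstack([x.reshape(-1,2) for x in cv2.findContours(m,0,2)[0] if len(x)>4]);h=cv2.convexHull(p);M=cv2.moments(h);return (M['m10']/M['m00'],M['m01']/M['m00']),h
def bm(c,roi):
    im=c['image'].astype(int);R,G,B=im[...,0],im[...,1],im[...,2];m=((R-B>55)&(R-G<45)&(R>85)&(G>70)&(G-B>25)&(R<1.45*G)&(B<.62*G)).astype(np.uint8)*255
    o=np.zeros_like(m);x0,y0,x1,y1=roi;o[y0:y1,x0:x1]=m[y0:y1,x0:x1];return o
cs,hs=hullc(bm(s,(272,252,305,286)));ct,ht=hullc(bm(t,(246,199,279,231)))
for h in(hs,ht):print(h.reshape(-1,2).min(0),h.reshape(-1,2).max(0))
print(cs,ct,'lens',tri([ray(t,ct),ray(s,cs)]),(lambda o,d:o+d*((.099-o[1])/d[1]))(*ray(s,cs)),onz(t,ct,.126))
E
```

```text
{'clock': np.float64(16.725), 'tcp_pos': array([0.4862, 0.1346, 0.1084]), 'eef_rot': array([ 0.6923,  0.1443,  0.6921, -0.1442]), 'dq': array([ 0.0018,  0.0008,  0.0006, -0.0018, -0.0001, -0.0012]), 'force': array([-0.2838,  0.7447, -1.7691]), 'wrist_torque': array([0.0362, 0.0231, 0.0412]), 'grip_width': np.float64(0.0149)}
[274 257] [304 280]
[250 204] [275 230]
(289.37149672033394, 268.11508646392366) (262.18430969510104, 216.92771497088043) lens (array([0.56968164, 0.09870045, 0.12488752]), [np.float64(8.145497115696543e-05), np.float64(8.145497115696215e-05)]) [0.56971442 0.099      0.1251428 ] [0.56941257 0.09856218 0.126     ]
```

View pics/st7.png

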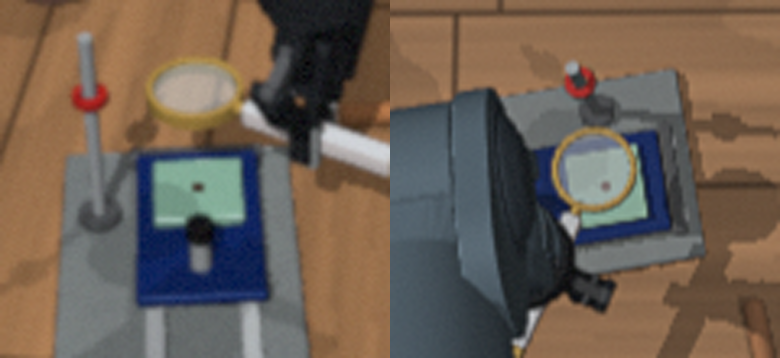

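View pics/w7.png

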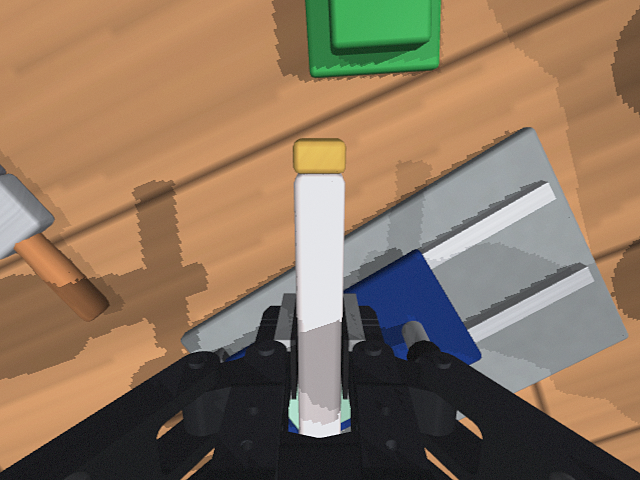

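Nothing has slipped: in the wrist view the handle and brass end are on the same pixels as just after the lift. The lens is within about 1 mm of the target, so I'll make one small nudge and let it settle.

Request:
drive_tool --plan '[0.03,0.03,0.06,0,0.03,0.03,0.06,0,0.03,0.03,0.06,0,0.03,0.03,0.06,0,0.03,0.03,0.06,0,0.03,0.03,0.06,0,0.03,0.03,0.06,0,0.03,0.03,0.06,0]'

```text
clock: 17.88
tcp_pos: [0.4864, 0.1349, 0.1089]
eef_rot: [0.692, 0.144, 0.692, -0.144]
force: [0.5, -0.2, -1.9]
grip_width: 0.015
```

```bash
python3 - <<'E'
from h import *
st=r.observe();print({k:np.round(st[k],4) for k in('clock','tcp_pos','dq','force','grip_width')})
print(r.close_job())
E
```

```text
{'clock': np.float64(17.875), 'tcp_pos': array([0.4864, 0.1349, 0.1089]), 'dq': array([-0.0016, -0.    ,  0.0006, -0.0008,  0.0003,  0.0001]), 'force': array([ 0.508 , -0.1519, -1.8823]), 'grip_width': np.float64(0.015)}
the job is handed in; nothing more can be done
None
```

I slid the carriage to its stop, then picked up the white-handled loupe and held it over the brown spot. I handed the job in at 17.9 s, still gripping the loupe at 50 N.

- **Carriage:** it came to rest after about 65 mm of travel. The push then rose to about 20 N with no further movement, and the wrist view showed the carriage against the dark stop block.
- **Loupe position:** the last camera check put the lens at (0.5697, 0.0987, 0.125) m. The target was the spot at about (0.570, 0.099) m and the collar at about 0.126 m. I then nudged it 0.3 mm, 0.3 mm and 0.6 mm towards the target. After that I checked only the arm's readings, which showed it still and the grip width unchanged at 15 mm.
- **Level and contact:** the handle sat on the same wrist-camera pixels as just after the lift, so it had not slipped. I saw no sign of contact with the stand, collar, cups, bowl or brush.
- **Disagreements:** my collar height estimates ran from 0.1235 to 0.1275 m at first. The highest ones came from a colour mask that missed the collar's dark side. With that fixed, the wrist and side views agreed on about 0.126 m, while the top view read 1 to 3 mm lower. Estimates of the spot differed by about 1 mm between the wrist and top cameras.

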